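# Close the dosing pump on its dowels and hold it shut

## Task

Pull the upper drawer of the parts cabinet out to its stop and leave it out, because I need the screws from it next. Take the pump cover out of it, fit it on the two dowels of the pump body the right way round (its brass plug at the same end as the plug on the body), and press it down against the springs until the two halves meet flush all round. Finish holding it pressed shut like that, so that I can put the screws in, and leave the other things where they are.

Things in the scene. Friction and masses are not known exactly. Their poses are not given: they have to be found in the camera images.
- cabinet_drawer0 (a joint): How far the upper drawer is pulled out, in m: 0 shut, 0.182 at its stop; friction about 1 N, damping 4 N per m/s; it stays where it is left. Upper of two drawers of the fixed parts cabinet at the back left: white with grey drawer fronts, 260 deep x 330 wide x 200 mm high. The drawer slides out along the -x of its handle point, roughly towards the robot.
- cabinet_drawer0_handle (a point): Centre of the upper drawer's handle: a level steel bar 11 mm thick, 120 mm long, along this point's y, its axis 35 mm in front of the front panel (30 mm of free room behind the bar), 162 mm above the bench and 38 mm below the cabinet's top. Moves with the drawer. Axes: -x straight out of the cabinet, z up.
- drawer_front (a point): Middle of the outer top edge of the upper drawer's 15 mm front panel, 188 mm above the bench; moves with the drawer; axes as the handle's. Inside, the drawer is 215 (x) x 288 mm (y), its floor at 110 mm, its side and back walls rising to 178 mm above the bench. A blue screw tray, 45 x 200 mm, 22 mm high, is fixed across its rear, centred 199 mm behind this point.
- cover: Pump cover, aluminium, about 0.4 kg, loose, flat and right way up on the upper drawer's floor, in its left or right half towards the front; hidden while the drawer is shut. Plate 110 (x) x 60 (y) x 16 mm with a boss on top, 44 mm high in all. A brass plug, 9 mm wide, 5 mm high, stands on the plate 30 mm from the centre at the +x end. Origin: centre of its underside; z up.
- cover_boss (a point): Centre of the boss in the middle of the cover's plate: 40 (x) x 34 (y) x 28 mm high, its two flat sides facing the cover's +y and -y, for gripping from above. This point is 30 mm above the cover's underside, 14 mm above the plate's top and 14 mm below the boss's top.
- cover_hole_a (a point): Centre of the dowel hole at the plug end of the cover (44 mm from the centre, +x), at the level of the underside. 9.5 mm wide, right through the plate.
- cover_hole_b (a point): Centre of the cover's other dowel hole (36 mm from the centre, -x), at the level of the underside. 9.5 mm wide, right through the plate.
- pump: Lower body of the pump, fixed on a black stand (160 x 110 x 10 mm) at the right: an aluminium block 110 (x) x 60 (y) mm, top face 74 mm above the bench, hose fittings on both long sides (50 mm from the middle, 46 mm up), a brass plug on its +x end. Origin: centre of the stand's underside; z up. Fitted, the cover's origin lies 74 mm above this one, axes parallel.
- pump_dowel_a (a point): Foot of the steel dowel at the pump's plug end (44 mm from the middle, +x), at the level of the top face. 8 mm thick, 12 mm high, the last 5 mm tapered to 3.6 mm. Goes into cover_hole_a. The dowels are set unequally: the cover fits one way round only.
- pump_dowel_b (a point): Foot of the other dowel, alike (36 mm from the middle, -x), at the level of the top face. Goes into cover_hole_b.
- bushing (a joint): How far the sprung bronze bushing block (55 x 29 mm, between the dowels) is pressed in, in m: 0 fully out, 5 mm above the pump's top face; 0.005 level with it. It starts to yield at 7 N and pushes with 12 N when level, so the cover rests 5 mm open under its own weight and springs open when let go.
- spare_gear: Bystander in the drawer beside the cover: a steel gear 42 mm across and 20 mm high standing on its face, with a 12 mm shaft end up to 36 mm. Loose. Origin: centre of its underside.
- vial_rack: Bystander: clear acrylic rack with 20 glass vials with an amber fill, 149 x 122 mm and 66 mm high, behind the pump. Loose. Origin: centre of its underside.
- wash_bottle: Bystander: white bottle with a red cap, 68 mm wide, 170 mm high, to the right of the pump. Loose. Origin: centre of its underside.
- beaker: Bystander: glass beaker, 72 mm wide, 90 mm high, left of the cabinet. Loose. Origin: centre of its underside.
- hex_driver: Bystander: driver with a blue handle, 190 mm long, 26 mm thick, lying left of the cabinet's drawers. Loose. Origin: under its middle.
- seal_ring: Bystander: black sealing ring, 52 mm across, 6 mm thick, lying flat to the right of the pump. Loose. Origin: centre of its underside.
Things that resemble listed ones, but are neither listed nor needed, are in the scene too. Leave any blue, red or turquoise look-alike of the pump alone.

How it is judged:
On the way, in this order (a step that is already met when the one before it is completed fails the run):
1. the upper drawer is pulled out to its stop (value of joint cabinet_drawer0 above 0.175 m), for 0.2 s.
2. the cover is lifted out of the drawer by the gripper (height (world z) of cover above 0.15 m and contact force between the fingers and cover above 2 N), for 0.2 s.
At the end, for the whole second after the job is handed in: Each cover hole within 2.5 mm (in plan) of its own dowel; underside within 1.8 mm of the pump's face at both dowels and 0.03 rad of parallel; over 8 N between cover and pump; fingers still on the cover with over 4 N; cover at rest; drawer out at least 155 mm with the spare gear down in it (horizontal distance between cover_hole_a and pump_dowel_a below 0.0025 m and horizontal distance between cover_hole_b and pump_dowel_b below 0.0025 m and z of cover_hole_a in the frame of pump_dowel_a below 0.0018 m and z of cover_hole_b in the frame of pump_dowel_b below 0.0018 m and angle between the z axis of cover and the z axis of pump, either way round below 0.03 rad and contact force between cover and pump above 8 N and contact force between the fingers and cover above 4 N and value of joint cabinet_drawer0 above 0.155 m and z of spare_gear in the frame of cabinet_drawer0_handle below -0.035 m and linear speed of cover below 0.02 m/s); the arm keeps its last pose, push and grip.
It fails at once if a bystander on the bench is shifted by more than 50 mm (distance of any of vial_rack, wash_bottle, beaker, hex_driver, seal_ring from where it was at the start of the episode above 0.05 m).
It fails at once if the spare gear is tipped over (angle between spare_gear's own z axis and vertical above 0.6 rad).
It also fails if it takes over 58 s, if anything falls off the work surface, if the arm or the gripper's body presses on something with over 40 N, if the wrist force passes 120 N, or if a joint passes its speed limit or range.

## Robot

A 6-joint arm with a two-finger parallel gripper is mounted at the origin on the work surface. World frame = base frame: x ahead of the robot, y to its left, z up, the work surface at z = 0. Lengths are in m, angles in rad, forces in N, time in s.
With the tool pointing down it reaches from about 0.375 to 0.825 m from the base axis. Payload 5.5 kg.
Tool frame: the origin (TCP) lies at the centre of the arm's flange, where the gripper is bolted on; the fingertips stand 173 mm ahead of it and the grasp point (between the pads) lies 155 mm ahead of it (arm.hold_point_z is the distance from the TCP to the grasp point, in m); z points along the fingers, y is the line along which they close (so a half turn about z gives the same grasp; the last joint's range is limited). The gripper opens to 85 mm and grips with 20 to 120 N. Pads are 22 mm wide; open, the fingers measure 114 mm over their backs; the gripper's body (76 mm by 85 mm) begins 54 mm behind the grasp point. The pads swing forward as they close: fully open they stand 13 mm farther back than shut.
Start: joints at [1.315, 0.314, -0.047, 1.21, 0, 1.571], TCP at [0.152, 0.58, 0.405] pointing down, gripper open.
Joint ranges: [-2.67, 2.67], [-0.69, 1.73], [-1.03, 1.25], [-2.08, 2.16], [-1.42, 1.45], [-3.14, 3.14]. Speed limits (rad/s): [2.39, 2.39, 3.01, 3.14, 3.14, 3.14].

## Interface

Orientations are given as a 3x3 rotation matrix whose columns are the frame's x, y, z axes.
In Python, from bench import arm, optics, sign_off gives the robot as it stands.
- The arm moves only by the tool carry_out, never from a script. Its argument "series" is a list of rows, each an object of numbers: "hand": the gripper command: -1 is fully open, 1 is shut, values between are in proportion; "tx", "ty", "tz": the shift along the world's x, y, z normalised to -1 to 1, where 1 is 400 mm; "ax", "ay", "az": the turn, a rotation vector about the world's x, y, z normalised to -1 to 1, where 1 is 360 degrees. A call has 1 to 20 rows; each row is the pose to reach, as a shift and turn from the pose commanded when the call began, turning the shorter way round; what a row does not reach only later rows make up. A row lasts 1/10 s, in which the tool goes at most 50 mm and 8.59 degrees, less where a joint would pass 70% of its speed; a pose out of reach is approached as far as the arm can. A call with a number of a shift or a turn outside -1 to 1 is refused whole. A call with a gripper value outside its range is refused whole. The fingers move at their own pace and stop on an object; "newtons" is the grip in N (left out, the last holds). Time passes only in rows, so rows that repeat a pose let the fingers close. It gives the time, the measured TCP pose, the force, the opening and the grip force at its end, in the units of the state.
- arm.sense(): the state, without advancing time (a new reading comes with each control period).
- optics.read_camera(name): name is "scene" or "top"; returns the picture (400x640x3 uint8, red, green, blue); there is no depth.
- optics.camera_model(name): a dict with "fx", "fy", "cx", "cy" (pixels), "rvec" (rotation vector, rad) and "tvec" (3), from world to camera coordinates, as OpenCV has them. Camera axes: x right, y down, z forward; pixel columns grow to the right and rows downward; lengths in m; the calibration is good to about 2 mm. A picture is of the moment at which its call begins. camera_model takes no time and is no camera call.
- sign_off(): hands the job in; it is judged then, once.
The state is a dict: "time": time; "joint_positions": joint angles; "dq": joint speeds; "tau": joint torques, N m; "ee_pos": TCP position; "ee_rot": TCP orientation; "ft_force": force on the tool from outside, world axes, zero at the start; "ft_torque": the same for the moment, N m; "opening": finger opening in m; "gripper_force": force on a finger pad.
Only numpy, scipy, OpenCV 4.12 (cv2) and the standard library are available. Lean on these libraries where they do the work, as an engineer would, in place of code of your own. Each camera call takes 0.05 s, during which the arm holds its last target. There are 200 camera calls.

## Working session

There is one attempt and no reset: what is moved stays moved. The work goes in short steps, Python scripts to look and compute and a tool call to move; the robot and the scene stay as the last step left them, time stands still between calls to the robot, and variables do not carry over. Pictures are saved under pics/ and viewed, at most 10 in all, crops included, and the job is handed in when it is done.

Besides the shell and the picture viewer there is one more tool, called as a command line: name --argument value ..., lists and objects as JSON in quotes. carry_out: Moves the arm, as the interface text tells. Scaled input: -1 to 1 covers 400 mm each way for a shift and 360 degrees each way for a turn. Its arguments: {"type":"object","properties":{"series":{"type":"array","items":{"type":"object","properties":{"hand":{"type":"number"},"tx":{"type":"number","minimum":-1,"maximum":1},"ty":{"type":"number","minimum":-1,"maximum":1},"tz":{"type":"number","minimum":-1,"maximum":1},"ax":{"type":"number","minimum":-1,"maximum":1},"ay":{"type":"number","minimum":-1,"maximum":1},"az":{"type":"number","minimum":-1,"maximum":1}}}},"newtons":{"type":"number"}},"required":["series"]}

```bash
mkdir -p pics; ls; cat > h.py <<'E'
import numpy as np, cv2
from bench import arm, optics, sign_off
def grab(n,f=None):
    im=np.ascontiguousarray(optics.read_camera(n)[:,:,::-1])
    if f: cv2.imwrite('pics/'+f,im)
    return im
def cam(n):
    m=optics.camera_model(n); R=cv2.Rodrigues(np.array(m['rvec'],float))[0]; t=np.array(m['tvec'],float).ravel()
    return m,R,t
def ray(n,uv):
    m,R,t=cam(n); d=R.T@np.array([(uv[0]-m['cx'])/m['fx'],(uv[1]-m['cy'])/m['fy'],1.]); return -R.T@t,d/np.linalg.norm(d)
def onz(n,uv,z):
    c,d=ray(n,uv); return c+d*(z-c[2])/d[2]
def proj(n,p):
    m,R,t=cam(n); q=R@np.array(p,float)+t; return np.array([m['fx']*q[0]/q[2]+m['cx'],m['fy']*q[1]/q[2]+m['cy']])
def two(uv1,uv2,n1='scene',n2='top'):
    c1,d1=ray(n1,uv1);c2,d2=ray(n2,uv2)
    A=np.stack([d1,-d2],1); s=np.linalg.lstsq(A,c2-c1,rcond=None)[0]
    a=c1+s[0]*d1;b=c2+s[1]*d2; return (a+b)/2,np.linalg.norm(a-b)
E
python3 - <<'E'
from h import *
np.set_printoptions(precision=4,suppress=True)
for n in('scene','top'):
    grab(n,n+'0.png'); print(optics.camera_model(n)); print(ray(n,(320,200)))
s=arm.sense();print(s);print(arm.hold_point_z)
E
```

```text
pics
{'fx': 412.45921362698584, 'fy': 412.45921362698584, 'cx': 316.36504463141983, 'cy': 200.09500555579845, 'rvec': array([ 1.6775,  2.1003, -0.6464]), 'tvec': array([ 0.1994, -0.3403,  1.7745])}
(array([1.2992, 0.08  , 1.2688]), array([-0.5555, -0.1109, -0.8241]))
{'fx': 365.5292819235631, 'fy': 365.5292819235631, 'cx': 321.7919030782418, 'cy': 198.55563984356996, 'rvec': array([ 2.0716, -2.148 ,  0.2217]), 'tvec': array([-0.0814,  0.532 ,  1.331 ])}
(array([ 0.2393, -0.0966,  1.4123]), array([ 0.205 ,  0.0022, -0.9788]))
{'time': 0.1, 'joint_positions': array([ 1.315 ,  0.3142, -0.048 ,  1.2102, -0.    ,  1.5708]), 'dq': array([ 0.0006, -0.0009,  0.0015, -0.0003, -0.0003,  0.0011]), 'tau': array([ -0.0003, -54.0769,  34.054 ,   0.0112,  -0.    ,   0.    ]), 'ee_pos': array([0.1518, 0.5802, 0.4039]), 'ee_rot': array([[-0.9674,  0.2531, -0.0004],
       [ 0.2531,  0.9674, -0.0015],
       [-0.    , -0.0015, -1.    ]]), 'ft_force': array([-0.1943, -0.5154, -0.1099]), 'ft_torque': array([-0.003 , -0.0019,  0.0056]), 'gripper_force': 0.0, 'opening': 0.08569912187619182}
0.1547
```

View pics/scene0.png

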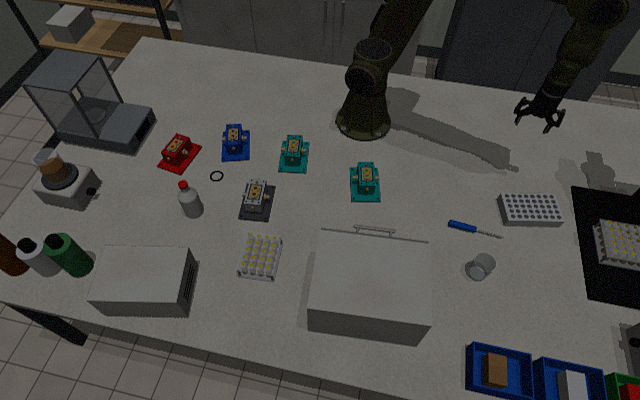

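View pics/top0.png

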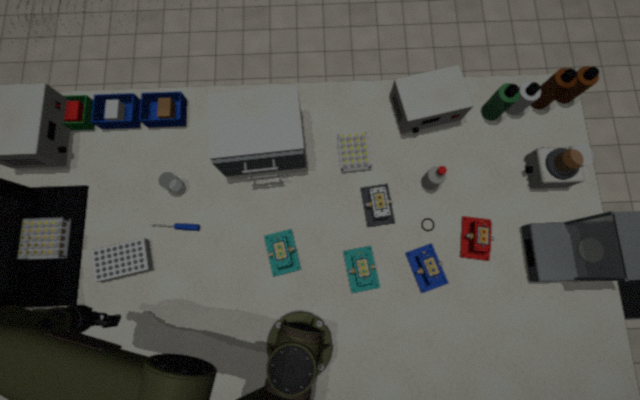

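The scene view shows the cabinet with its handle near (375,230), and the black-stand pump near (256,196). In the top view the handle is near (267,183) and the pump near (378,204). The look-alikes are red, blue and turquoise. I'll look closer at both.

```bash
python3 - <<'E'
from h import *
def crop(im,x,y,w,h):
    return cv2.resize(im[y:y+h,x:x+w],(400,300),interpolation=cv2.INTER_CUBIC)
s=np.mean([grab('scene').astype(float) for _ in range(3)],0); t=np.mean([grab('top').astype(float) for _ in range(3)],0)
np.save('s.npy',s);np.save('t.npy',t)
s=np.clip(s*1.5,0,255).astype('uint8');t=np.clip(t*1.5,0,255).astype('uint8')
o=np.vstack([np.hstack([crop(s,300,220,144,108),crop(t,205,120,112,84)]),np.hstack([crop(s,224,168,64,48),crop(t,346,180,64,48)])])
cv2.imwrite('pics/crops.png',o)
E
```

```text
(no output)
```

View pics/crops.png

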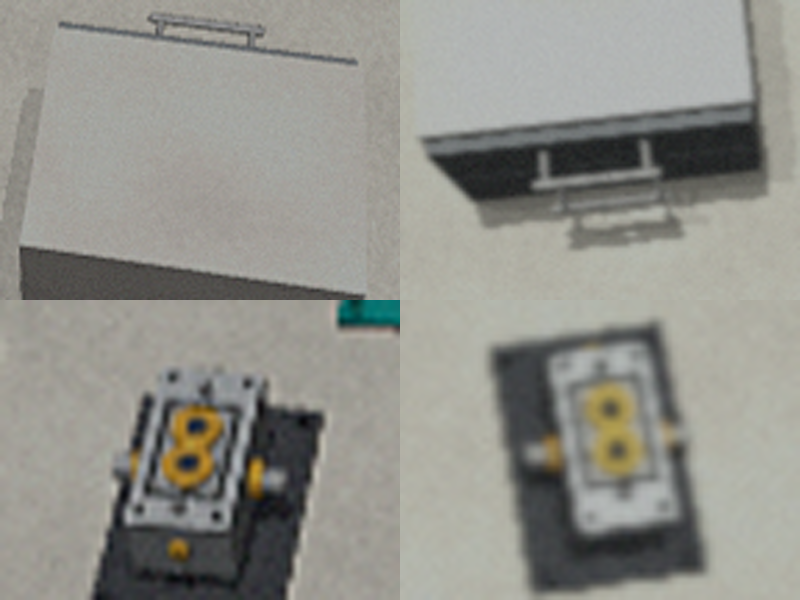

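Crops: the upper handle bar runs from scene (354,226) to (395,231) and top (242,171.5) to (278,168). Below it in the top view are the lower drawer's bar and its shadow. The pump's brass plug is at its far end, towards world +x.

```bash
python3 - <<'E'
from h import *
np.set_printoptions(precision=4,suppress=True)
S=lambda x,y:(300+x/2.778,220+y/2.778); T=lambda x,y:(205+(x-400)/3.571,120+y/3.571)
PS=lambda x,y:(224+x/6.25,168+(y-300)/6.25); PT=lambda x,y:(346+(x-400)/6.25,180+(y-300)/6.25)
print('handle');e=[]
for a,b in[((265,31),(532,184)),((150,17),(662,172))]:
    p=two(S(*a),T(*b));e.append(p[0]);print(p, onz('scene',S(*a),.162),onz('top',T(*b),.162))
d=e[0]-e[1];print(np.linalg.norm(d),np.degrees(np.arctan2(d[1],d[0])),(e[0]+e[1])/2)
print('drawer edge',[onz('scene',S(*q),.2) for q in((58,24),(357,62))],[onz('top',T(*q),.2) for q in((425,138),(752,105))])
print('pump')
sc=[(163,368),(268,378),(232,530),(123,522)]; tp=[(680,522),(583,535),(548,355),(645,343)]
P=[]
for a,b in zip(sc,tp):
    p=two(PS(*a),PT(*b));P.append(p[0]);print(p,onz('scene',PS(*a),.074),onz('top',PT(*b),.074))
P=np.array(P);print(P.mean(0),np.linalg.norm(P[0]-P[1]),np.linalg.norm(P[1]-P[2]),np.linalg.norm(P[2]-P[3]))
v=P[2]+P[3]-P[0]-P[1];print(np.degrees(np.arctan2(v[1],v[0])))
print('plug',two(PS(178,548),PT(593,345)))
E
```

```text
handle
(array([0.615 , 0.1823, 0.1606]), np.float64(0.0038794253001959876)) [0.6154 0.1841 0.162 ] [0.6148 0.18   0.162 ]
(array([0.6236, 0.0533, 0.1572]), np.float64(0.004832100732419942)) [0.6261 0.0558 0.162 ] [0.6224 0.0504 0.162 ]
0.12925313436398167 93.79903231833174 [0.6193 0.1178 0.1589]
drawer edge [array([ 0.68  , -0.0388,  0.2   ]), array([0.655 , 0.2799, 0.2   ])] [array([0.6538, 0.2763, 0.2   ]), array([ 0.6757, -0.0428,  0.2   ])]
pump
(array([ 0.4525, -0.354 ,  0.064 ]), np.float64(0.003196460829517888)) [ 0.4595 -0.3487  0.074 ] [ 0.4513 -0.3536  0.074 ]
(array([ 0.4463, -0.2936,  0.0645]), np.float64(0.00706227659678285)) [ 0.4529 -0.2871  0.074 ] [ 0.4456 -0.2957  0.074 ]
(array([ 0.5564, -0.2803,  0.0689]), np.float64(0.0047865221543351355)) [ 0.5594 -0.2763  0.074 ] [ 0.5558 -0.2819  0.074 ]
(array([ 0.5628, -0.3412,  0.0657]), np.float64(0.002192835624678432)) [ 0.5678 -0.3372  0.074 ] [ 0.561  -0.3408  0.074 ]
[ 0.5045 -0.3173  0.0658] 0.060664476790414416 0.11098557428791152 0.06135798049283042
6.761514628948501
plug (array([ 0.5654, -0.3106,  0.0535]), np.float64(0.004121610310992418))
```

carry_out --series '[{"hand":0.3,"tx":0.75,"ty":-0.75,"tz":0.05,"az":-0.197},{"hand":0.3,"tx":0.75,"ty":-0.75,"tz":0.05,"az":-0.197},{"hand":0.3,"tx":0.75,"ty":-0.75,"tz":0.05,"az":-0.197},{"hand":0.3,"tx":0.75,"ty":-0.75,"tz":0.05,"az":-0.197},{"hand":0.3,"tx":0.75,"ty":-0.75,"tz":0.05,"az":-0.197},{"hand":0.3,"tx":0.75,"ty":-0.75,"tz":0.05,"az":-0.197},{"hand":0.3,"tx":0.75,"ty":-0.75,"tz":0.05,"az":-0.197},{"hand":0.3,"tx":0.75,"ty":-0.75,"tz":0.05,"az":-0.197},{"hand":0.3,"tx":0.75,"ty":-0.75,"tz":0.05,"az":-0.197},{"hand":0.3,"tx":0.75,"ty":-0.75,"tz":0.05,"az":-0.197},{"hand":0.3,"tx":0.75,"ty":-0.75,"tz":0.05,"az":-0.197},{"hand":0.3,"tx":0.75,"ty":-0.75,"tz":0.05,"az":-0.197}]' --newtons 40

```text
$.series[0]: bad value
```

carry_out --series '[{"hand":0.3,"tx":0.75,"ty":-0.75,"tz":0.05,"ax":0,"ay":0,"az":-0.197},{"hand":0.3,"tx":0.75,"ty":-0.75,"tz":0.05,"ax":0,"ay":0,"az":-0.197},{"hand":0.3,"tx":0.75,"ty":-0.75,"tz":0.05,"ax":0,"ay":0,"az":-0.197},{"hand":0.3,"tx":0.75,"ty":-0.75,"tz":0.05,"ax":0,"ay":0,"az":-0.197},{"hand":0.3,"tx":0.75,"ty":-0.75,"tz":0.05,"ax":0,"ay":0,"az":-0.197},{"hand":0.3,"tx":0.75,"ty":-0.75,"tz":0.05,"ax":0,"ay":0,"az":-0.197},{"hand":0.3,"tx":0.75,"ty":-0.75,"tz":0.05,"ax":0,"ay":0,"az":-0.197},{"hand":0.3,"tx":0.75,"ty":-0.75,"tz":0.05,"ax":0,"ay":0,"az":-0.197},{"hand":0.3,"tx":0.75,"ty":-0.75,"tz":0.05,"ax":0,"ay":0,"az":-0.197},{"hand":0.3,"tx":0.75,"ty":-0.75,"tz":0.05,"ax":0,"ay":0,"az":-0.197},{"hand":0.3,"tx":0.75,"ty":-0.75,"tz":0.05,"ax":0,"ay":0,"az":-0.197}]' --newtons 40

```text
time: 1.5
ee_pos: [0.4519, 0.2802, 0.4247]
ee_rot: [[-0.076, 0.997, -0.0], [0.997, 0.076, 0.0], [0.0, -0.0, -1.0]]
ft_force: [-1.3, -0.1, -0.4]
opening: 0.0296
gripper_force: 0.0
```

carry_out --series '[{"hand":0.3,"tx":0.4175,"ty":-0.405,"tz":0,"ax":0,"ay":0,"az":0},{"hand":0.3,"tx":0.4175,"ty":-0.405,"tz":0,"ax":0,"ay":0,"az":0},{"hand":0.3,"tx":0.4175,"ty":-0.405,"tz":0,"ax":0,"ay":0,"az":0},{"hand":0.3,"tx":0.4175,"ty":-0.405,"tz":0,"ax":0,"ay":0,"az":0},{"hand":0.3,"tx":0.4175,"ty":-0.405,"tz":0,"ax":0,"ay":0,"az":0},{"hand":0.3,"tx":0.4175,"ty":-0.405,"tz":-0.15,"ax":0,"ay":0,"az":0},{"hand":0.3,"tx":0.4175,"ty":-0.405,"tz":-0.15,"ax":0,"ay":0,"az":0},{"hand":0.3,"tx":0.4175,"ty":-0.405,"tz":-0.15,"ax":0,"ay":0,"az":0}]'

```text
time: 2.3
ee_pos: [0.6171, 0.1196, 0.3624]
ee_rot: [[-0.079, 0.997, -0.006], [0.997, 0.079, -0.001], [-0.0, -0.006, -1.0]]
ft_force: [-0.2, 0.6, 0.1]
opening: 0.0297
gripper_force: 0.0
```

```bash
python3 - <<'E'
from h import *
s=grab('scene');t=grab('top')
def crop(im,x,y,w,h): return cv2.resize(np.clip(im[y:y+h,x:x+w]*1.5,0,255).astype('uint8'),(400,300),interpolation=cv2.INTER_CUBIC)
cv2.imwrite('pics/hover.png',np.hstack([crop(s,330,180,96,72),crop(t,215,130,96,72)]))
E
```

```text
(no output)
```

View pics/hover.png

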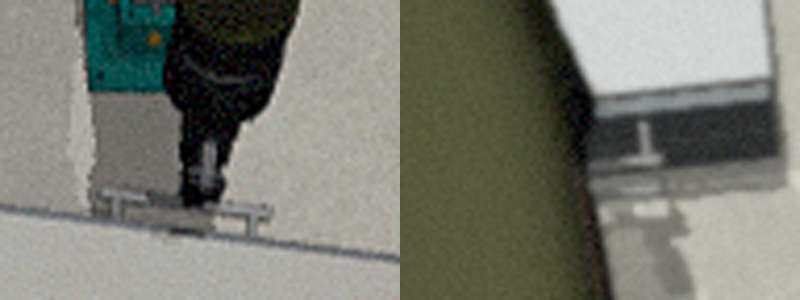

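The hover view shows the fingers centred over the bar in the scene view, at about (205,195) in the crop. The arm hides it in the top view. I'll go down and watch the force.

carry_out --series '[{"hand":0.3,"tx":0,"ty":0,"tz":-0.04,"ax":0,"ay":0,"az":0},{"hand":0.3,"tx":0,"ty":0,"tz":-0.06,"ax":0,"ay":0,"az":0},{"hand":0.3,"tx":0,"ty":0,"tz":-0.08,"ax":0,"ay":0,"az":0},{"hand":0.3,"tx":0,"ty":0,"tz":-0.08,"ax":0,"ay":0,"az":0}]'

```text
time: 2.8
ee_pos: [0.6184, 0.1188, 0.3325]
ee_rot: [[-0.078, 0.997, -0.001], [0.997, 0.078, -0.0], [-0.0, -0.001, -1.0]]
ft_force: [-0.5, 0.3, -0.3]
opening: 0.0304
gripper_force: 0.0
```

No contact yet, so I'll finish the descent and close.

carry_out --series '[{"hand":0.3,"tx":0,"ty":0,"tz":-0.02,"ax":0,"ay":0,"az":0},{"hand":0.3,"tx":0,"ty":0,"tz":-0.0425,"ax":0,"ay":0,"az":0},{"hand":0.3,"tx":0,"ty":0,"tz":-0.0425,"ax":0,"ay":0,"az":0},{"hand":1,"tx":0,"ty":0,"tz":-0.0425,"ax":0,"ay":0,"az":0},{"hand":1,"tx":0,"ty":0,"tz":-0.0425,"ax":0,"ay":0,"az":0},{"hand":1,"tx":0,"ty":0,"tz":-0.0425,"ax":0,"ay":0,"az":0},{"hand":1,"tx":0,"ty":0,"tz":-0.0425,"ax":0,"ay":0,"az":0}]'

```text
time: 3.5
ee_pos: [0.6193, 0.1185, 0.3166]
ee_rot: [[-0.077, 0.997, 0.002], [0.997, 0.077, 0.0], [0.0, 0.002, -1.0]]
ft_force: [-0.6, -0.3, 7.6]
opening: 0.0094
gripper_force: 39.1
```

carry_out --series '[{"hand":1,"tx":-0.03,"ty":-0.002,"tz":0,"ax":0,"ay":0,"az":0},{"hand":1,"tx":-0.08,"ty":-0.006,"tz":0,"ax":0,"ay":0,"az":0},{"hand":1,"tx":-0.14,"ty":-0.01,"tz":0,"ax":0,"ay":0,"az":0},{"hand":1,"tx":-0.2,"ty":-0.015,"tz":0,"ax":0,"ay":0,"az":0},{"hand":1,"tx":-0.26,"ty":-0.019,"tz":0,"ax":0,"ay":0,"az":0},{"hand":1,"tx":-0.32,"ty":-0.023,"tz":0,"ax":0,"ay":0,"az":0},{"hand":1,"tx":-0.38,"ty":-0.028,"tz":0,"ax":0,"ay":0,"az":0},{"hand":1,"tx":-0.42,"ty":-0.031,"tz":0,"ax":0,"ay":0,"az":0},{"hand":1,"tx":-0.445,"ty":-0.033,"tz":0,"ax":0,"ay":0,"az":0},{"hand":1,"tx":-0.456,"ty":-0.034,"tz":0,"ax":0,"ay":0,"az":0},{"hand":1,"tx":-0.46,"ty":-0.034,"tz":0,"ax":0,"ay":0,"az":0},{"hand":1,"tx":-0.46,"ty":-0.034,"tz":0,"ax":0,"ay":0,"az":0},{"hand":1,"tx":-0.46,"ty":-0.034,"tz":0,"ax":0,"ay":0,"az":0}]'

```text
time: 4.8
ee_pos: [0.4377, 0.1048, 0.3166]
ee_rot: [[-0.076, 0.997, 0.008], [0.997, 0.076, -0.001], [-0.001, 0.008, -1.0]]
ft_force: [10.3, -1.8, -2.1]
opening: 0.0096
gripper_force: 39.7
```

carry_out --series '[{"hand":0.3,"tx":0.003,"ty":0,"tz":0,"ax":0,"ay":0,"az":0},{"hand":0.3,"tx":0.003,"ty":0,"tz":0,"ax":0,"ay":0,"az":0},{"hand":0.3,"tx":0.003,"ty":0,"tz":0,"ax":0,"ay":0,"az":0},{"hand":0.3,"tx":0.003,"ty":0,"tz":0.1,"ax":0,"ay":0,"az":0},{"hand":0.3,"tx":0.003,"ty":0,"tz":0.2,"ax":0,"ay":0,"az":0},{"hand":-1,"tx":0.003,"ty":0.1,"tz":0.3,"ax":0,"ay":0,"az":0},{"hand":-1,"tx":-0.2,"ty":0.75,"tz":0.3,"ax":0,"ay":0,"az":0.16},{"hand":-1,"tx":-0.2,"ty":0.75,"tz":0.3,"ax":0,"ay":0,"az":0.16},{"hand":-1,"tx":-0.2,"ty":0.75,"tz":0.3,"ax":0,"ay":0,"az":0.16},{"hand":-1,"tx":-0.2,"ty":0.75,"tz":0.3,"ax":0,"ay":0,"az":0.16},{"hand":-1,"tx":-0.2,"ty":0.75,"tz":0.3,"ax":0,"ay":0,"az":0.16},{"hand":-1,"tx":-0.2,"ty":0.75,"tz":0.3,"ax":0,"ay":0,"az":0.16},{"hand":-1,"tx":-0.2,"ty":0.75,"tz":0.3,"ax":0,"ay":0,"az":0.16}]'

```text
time: 6.1
ee_pos: [0.3533, 0.408, 0.4348]
ee_rot: [[-0.888, 0.46, -0.001], [0.46, 0.888, 0.0], [0.001, -0.0, -1.0]]
ft_force: [0.4, -0.1, -0.1]
opening: 0.0855
gripper_force: 0.0
```

```bash
python3 - <<'E'
from h import *
np.set_printoptions(precision=4,suppress=True)
s=np.mean([grab('scene').astype(float) for _ in range(3)],0); t=np.mean([grab('top').astype(float) for _ in range(3)],0)
np.save('s1.npy',s);np.save('t1.npy',t)
print(proj('scene',(.53,.11,.15)),proj('top',(.53,.11,.15)))
def crop(im,p,w,h):
    x,y=int(p[0]-w/2),int(p[1]-h/2);print(x,y); return cv2.resize(np.clip(im[y:y+h,x:x+w]*1.8,0,255).astype('uint8'),(400,w and int(400*h/w)),interpolation=cv2.INTER_CUBIC)
cv2.imwrite('pics/drawer.png',np.hstack([crop(s,proj('scene',(.53,.11,.15)),120,110),crop(t,proj('top',(.53,.11,.15)),120,110)]))
E
```

```text
[375.0669 206.4892] [262.233  194.7939]
315 151
202 139
```

View pics/drawer.png

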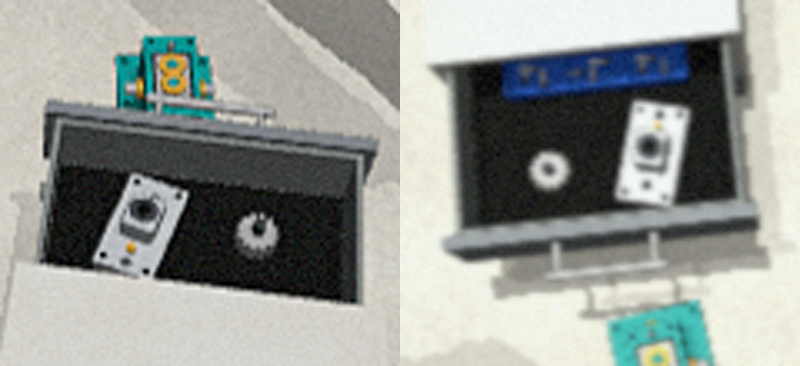

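The crops show the cover in the drawer's right half, with the plug at its +x end: plug at scene crop (131,247) and top crop (658,124). The gear stands to its left. I'll measure both by fitting plate outlines.

```bash
cat >> h.py <<'E'
def quad(im,quad0,thr=None):
    """refine hand-read corners: along each edge find max-gradient points subpixel, fit lines, intersect"""
    g=cv2.cvtColor(np.clip(im,0,255).astype(np.float32),cv2.COLOR_BGR2GRAY); g=cv2.GaussianBlur(g,(0,0),0.7)
    q=np.array(quad0,np.float32)
    for it in range(2):
        c=q.mean(0); L=[]
        for i in range(4):
            a,b=q[i],q[(i+1)%4]; n=np.array([b[1]-a[1],a[0]-b[0]]);n/=np.linalg.norm(n)
            if n@((a+b)/2-c)<0:n=-n
            pts=[]
            for f in np.linspace(.15,.85,25):
                p=a+f*(b-a); o=np.arange(-2.5,2.51,.1); xy=p+o[:,None]*n
                v=cv2.remap(g,xy[:,0].astype(np.float32)[None],xy[:,1].astype(np.float32)[None],cv2.INTER_LINEAR)[0]
                d=np.clip(-np.gradient(cv2.GaussianBlur(v[None],(0,0),4)[0]),0,None)
                if d.max()>0: pts.append(p+n*o[np.argmax(d)])
            vx,vy,x,y=cv2.fitLine(np.array(pts,np.float32),cv2.DIST_HUBER,0,.01,.01).ravel(); L.append(np.cross([x,y,1],[x+vx,y+vy,1]))
        q=np.array([(lambda h:h[:2]/h[2])(np.cross(L[i-1],L[i])) for i in range(4)],np.float32)
    return q
def plate(s,t,qs,qt,z):
    """corners in order +x-y, +x+y, -x+y, -x-y"""
    qs,qt=quad(s,qs),quad(t,qt); print('refined',qs.round(1).tolist(),qt.round(1).tolist())
    P=np.array([two(a,b)[0] for a,b in zip(qs,qt)])
    W={'two':P,'scene':np.array([onz('scene',a,z) for a in qs]),'top':np.array([onz('top',a,z) for a in qt])}
    for k,P in W.items():
        v=P[0]+P[1]-P[2]-P[3]; w=P[1]+P[2]-P[0]-P[3]
        print(k,P.mean(0).round(4),'L %.4f W %.4f yaw %.2f / %.2f'%(np.linalg.norm(v)/2,np.linalg.norm(w)/2,np.degrees(np.arctan2(v[1],v[0])),np.degrees(np.arctan2(-w[0],w[1]))),P[:,2].round(3))
    return W
E
python3 - <<'E'
from h import *
np.set_printoptions(precision=4,suppress=True)
s=np.load('s1.npy');t=np.load('t1.npy')
S=lambda x,y:(315+x/3.3333,151+y/3.3333);T=lambda x,y:(202+(x-400)/3.3333,139+y/3.3333)
print('cover')
qs=[S(93,262),S(147,278),S(188,190),S(131,173)];qt=[T(690,112),T(631,102),T(614,194),T(669,206)]
print(np.round(qs,1).tolist(),np.round(qt,1).tolist())
plate(s,t,qs,qt,.126)
print('plug',two(S(131,247),T(658,124)),'gear',two(S(259,222),T(549,165)))
print('pump')
PS=lambda x,y:(224+x/6.25,168+(y-300)/6.25); PT=lambda x,y:(346+(x-400)/6.25,180+(y-300)/6.25)
qs=[PS(*p) for p in[(123,522),(232,530),(268,378),(163,368)]];qt=[PT(*p) for p in[(645,343),(548,355),(583,535),(680,522)]]
print(np.round(qs,1).tolist(),np.round(qt,1).tolist())
plate((np.load('s.npy')+s)/2,(np.load('t.npy')+t)/2,qs,qt,.074)
E
```

```text
cover
[[342.9, 229.6], [359.1, 234.4], [371.4, 208.0], [354.3, 202.9]] [[289.0, 172.6], [271.3, 169.6], [266.2, 197.2], [282.7, 200.8]]
refined [[341.70001220703125, 229.1999969482422], [360.8999938964844, 233.39999389648438], [371.6000061035156, 208.3000030517578], [354.29998779296875, 202.5]] [[288.6000061035156, 170.89999389648438], [271.5, 168.39999389648438], [265.79998779296875, 198.5], [283.3999938964844, 200.0]]
two [0.5721 0.0594 0.1267] L 0.1112 W 0.0626 yaw -10.98 / -7.76 [0.123 0.134 0.124 0.126]
scene [0.5716 0.0601 0.126 ] L 0.1088 W 0.0615 yaw -10.96 / -5.28 [0.126 0.126 0.126 0.126]
top [0.5725 0.059  0.126 ] L 0.1121 W 0.0636 yaw -10.80 / -8.96 [0.126 0.126 0.126 0.126]
plug (array([0.6019, 0.0532, 0.1281]), np.float64(0.004515965834371285)) gear (array([0.5563, 0.1691, 0.1437]), np.float64(0.005114123445254374))
pump
[[243.7, 203.5], [261.1, 204.8], [266.9, 180.5], [250.1, 178.9]] [[385.2, 186.9], [369.7, 188.8], [375.3, 217.6], [390.8, 215.5]]
refined [[243.1999969482422, 202.8000030517578], [259.70001220703125, 204.8000030517578], [265.29998779296875, 181.8000030517578], [248.89999389648438, 180.60000610351562]] [[385.20001220703125, 186.0], [368.79998779296875, 188.39999389648438], [374.29998779296875, 217.10000610351562], [390.3999938964844, 214.6999969482422]]
two [ 0.5075 -0.3179  0.0656] L 0.1097 W 0.0608 yaw 7.67 / 6.18 [0.073 0.071 0.06  0.059]
scene [ 0.5133 -0.3156  0.074 ] L 0.0997 W 0.0595 yaw 5.98 / 6.04 [0.074 0.074 0.074 0.074]
top [ 0.506 -0.316  0.074] L 0.1105 W 0.0614 yaw 6.40 / 6.41 [0.074 0.074 0.074 0.074]
```

carry_out --series '[{"hand":-0.4,"tx":0.547,"ty":-0.871,"tz":0,"ax":0,"ay":0,"az":0.0456},{"hand":-0.4,"tx":0.547,"ty":-0.871,"tz":0,"ax":0,"ay":0,"az":0.0456},{"hand":-0.4,"tx":0.547,"ty":-0.871,"tz":0,"ax":0,"ay":0,"az":0.0456},{"hand":-0.4,"tx":0.547,"ty":-0.871,"tz":0,"ax":0,"ay":0,"az":0.0456},{"hand":-0.4,"tx":0.547,"ty":-0.871,"tz":0,"ax":0,"ay":0,"az":0.0456},{"hand":-0.4,"tx":0.547,"ty":-0.871,"tz":0,"ax":0,"ay":0,"az":0.0456},{"hand":-0.4,"tx":0.547,"ty":-0.871,"tz":0,"ax":0,"ay":0,"az":0.0456},{"hand":-0.4,"tx":0.547,"ty":-0.871,"tz":0,"ax":0,"ay":0,"az":0.0456},{"hand":-0.4,"tx":0.547,"ty":-0.871,"tz":0,"ax":0,"ay":0,"az":0.0456},{"hand":-0.4,"tx":0.547,"ty":-0.871,"tz":-0.11,"ax":0,"ay":0,"az":0.0456},{"hand":-0.4,"tx":0.547,"ty":-0.871,"tz":-0.16,"ax":0,"ay":0,"az":0.0456},{"hand":-0.4,"tx":0.547,"ty":-0.871,"tz":-0.16,"ax":0,"ay":0,"az":0.0456},{"hand":-0.4,"tx":0.547,"ty":-0.871,"tz":-0.16,"ax":0,"ay":0,"az":0.0456}]'

```text
time: 7.7
ee_pos: [0.5735, 0.0559, 0.3722]
ee_rot: [[-0.979, 0.202, -0.0], [0.202, 0.979, 0.0], [0.0, -0.0, -1.0]]
ft_force: [0.6, 0.0, -0.5]
opening: 0.0597
gripper_force: 0.0
```

carry_out --series '[{"hand":-0.4,"tx":-0.003,"ty":0.009,"tz":-0.06,"ax":0,"ay":0,"az":0.002},{"hand":-0.4,"tx":-0.003,"ty":0.009,"tz":-0.11,"ax":0,"ay":0,"az":0.002},{"hand":-0.4,"tx":-0.003,"ty":0.009,"tz":-0.14,"ax":0,"ay":0,"az":0.002},{"hand":-0.4,"tx":-0.003,"ty":0.009,"tz":-0.16,"ax":0,"ay":0,"az":0.002},{"hand":-0.4,"tx":-0.003,"ty":0.009,"tz":-0.17,"ax":0,"ay":0,"az":0.002},{"hand":-0.4,"tx":-0.003,"ty":0.009,"tz":-0.17,"ax":0,"ay":0,"az":0.002},{"hand":-0.4,"tx":-0.003,"ty":0.009,"tz":-0.17,"ax":0,"ay":0,"az":0.002}]'

```text
time: 8.4
ee_pos: [0.5728, 0.0601, 0.3045]
ee_rot: [[-0.982, 0.188, 0.001], [0.188, 0.982, 0.0], [-0.001, 0.0, -1.0]]
ft_force: [0.7, -1.1, -0.2]
opening: 0.0593
gripper_force: 0.0
```

carry_out --series '[{"hand":1,"tx":0,"ty":0,"tz":0,"ax":0,"ay":0,"az":0},{"hand":1,"tx":0,"ty":0,"tz":0,"ax":0,"ay":0,"az":0},{"hand":1,"tx":0,"ty":0,"tz":0,"ax":0,"ay":0,"az":0},{"hand":1,"tx":0,"ty":0,"tz":0,"ax":0,"ay":0,"az":0},{"hand":1,"tx":0,"ty":0,"tz":0,"ax":0,"ay":0,"az":0},{"hand":1,"tx":0,"ty":0,"tz":0,"ax":0,"ay":0,"az":0}]' --newtons 80

```text
time: 9.0
ee_pos: [0.5729, 0.06, 0.3047]
ee_rot: [[-0.982, 0.188, 0.002], [0.188, 0.982, -0.0], [-0.002, 0.0, -1.0]]
ft_force: [0.4, 0.4, 5.9]
opening: 0.0326
gripper_force: 80.8
```

carry_out --series '[{"hand":1,"tx":0,"ty":0,"tz":0.06,"ax":0,"ay":0,"az":0},{"hand":1,"tx":0,"ty":0,"tz":0.15,"ax":0,"ay":0,"az":0},{"hand":1,"tx":0,"ty":0,"tz":0.24,"ax":0,"ay":0,"az":0},{"hand":1,"tx":0,"ty":0,"tz":0.33,"ax":0,"ay":0,"az":0},{"hand":1,"tx":0,"ty":0,"tz":0.33,"ax":0,"ay":0,"az":0}]'

```text
time: 9.5
ee_pos: [0.5735, 0.0602, 0.4404]
ee_rot: [[-0.982, 0.188, 0.007], [0.188, 0.982, 0.001], [-0.007, 0.002, -1.0]]
ft_force: [1.8, -0.8, -4.7]
opening: 0.0321
gripper_force: 80.8
```

Lifted: the weight shows as about -4.7 N. Next I carry it over to the pump and turn it.

carry_out --series '[{"hand":1,"tx":-0.015,"ty":-0.08,"tz":0,"ax":0,"ay":0,"az":0.005},{"hand":1,"tx":-0.03,"ty":-0.18,"tz":0,"ax":0,"ay":0,"az":0.01},{"hand":1,"tx":-0.05,"ty":-0.28,"tz":0,"ax":0,"ay":0,"az":0.015},{"hand":1,"tx":-0.065,"ty":-0.38,"tz":0,"ax":0,"ay":0,"az":0.02},{"hand":1,"tx":-0.08,"ty":-0.48,"tz":0,"ax":0,"ay":0,"az":0.025},{"hand":1,"tx":-0.1,"ty":-0.58,"tz":0,"ax":0,"ay":0,"az":0.03},{"hand":1,"tx":-0.12,"ty":-0.68,"tz":0,"ax":0,"ay":0,"az":0.035},{"hand":1,"tx":-0.14,"ty":-0.78,"tz":0,"ax":0,"ay":0,"az":0.04},{"hand":1,"tx":-0.155,"ty":-0.87,"tz":0,"ax":0,"ay":0,"az":0.045},{"hand":1,"tx":-0.165,"ty":-0.92,"tz":-0.05,"ax":0,"ay":0,"az":0.0478},{"hand":1,"tx":-0.1675,"ty":-0.94,"tz":-0.1,"ax":0,"ay":0,"az":0.0478},{"hand":1,"tx":-0.1675,"ty":-0.94,"tz":-0.18,"ax":0,"ay":0,"az":0.0478},{"hand":1,"tx":-0.1675,"ty":-0.94,"tz":-0.24,"ax":0,"ay":0,"az":0.0478},{"hand":1,"tx":-0.1675,"ty":-0.94,"tz":-0.24,"ax":0,"ay":0,"az":0.0478},{"hand":1,"tx":-0.1675,"ty":-0.94,"tz":-0.24,"ax":0,"ay":0,"az":0.0478}]'

```text
time: 11.0
ee_pos: [0.5049, -0.3156, 0.3386]
ee_rot: [[-0.994, -0.111, -0.002], [-0.111, 0.994, 0.002], [0.002, 0.002, -1.0]]
ft_force: [-0.2, -0.4, -3.2]
opening: 0.0327
gripper_force: 80.7
```

```bash
python3 - <<'E'
from h import *
s=np.mean([grab('scene').astype(float) for _ in range(3)],0); t=np.mean([grab('top').astype(float) for _ in range(3)],0)
np.save('s2.npy',s);np.save('t2.npy',t)
def crop(im,x,y,w,h): return cv2.resize(np.clip(im[y:y+h,x:x+w]*1.8,0,255).astype('uint8'),(400,600),interpolation=cv2.INTER_CUBIC)
cv2.imwrite('pics/over.png',np.hstack([crop(s,226,148,56,84),crop(t,350,160,56,84)]))
E
```

```text
(no output)
```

View pics/over.png

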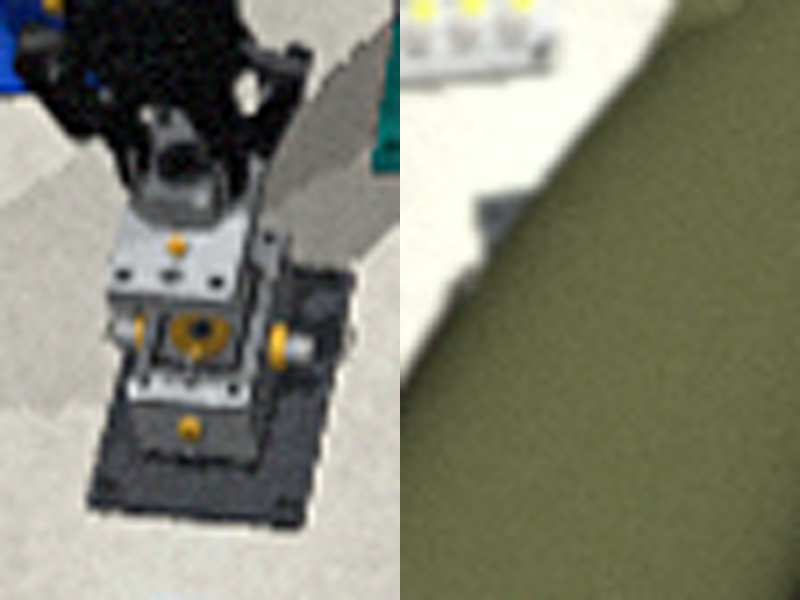

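The scene crop shows the cover's plug end above the pump, both plugs on the near (+x) side. The cover's front top edge runs (108,291)–(240,303) and the pump's (127,398)–(248,408). The arm hides the top view, so I'll compare cover and pump within the scene view.

```bash
python3 - <<'E'
from h import *
np.set_printoptions(precision=4,suppress=True)
s=np.load('s2.npy'); s0=(np.load('s.npy')+np.load('s1.npy'))/2; t0=(np.load('t.npy')+np.load('t1.npy'))/2
O=lambda x,y:np.array((226+x/7.143-.43,148+y/7.143-.43))
zu=.3386-.1947
for nm,q in (('hole a',O(173,275)),('front L',O(108,291)),('front R',O(240,303))): print(nm,q,onz('scene',q,zu+.016))
print('plug',onz('scene',O(176,245),zu+.0185))
print('pump front L,R',onz('scene',O(127,400),.074),onz('scene',O(248,408),.074))
print('pump plug side', onz('scene',O(189,427),.062))
for n,pt in(('dowel foot',(.506+.044*.994,-.316+.044*.111,.074)),('dowel tip',(.506+.044*.994,-.316+.044*.111,.086))): print(n,(proj('scene',pt)-(226,148)+.43)*7.143)
# stand + pump top, initial images (crops at 6.25)
PS=lambda x,y:(224+x/6.25-.42,168+(y-300)/6.25-.42); PT=lambda x,y:(346+(x-400)/6.25-.42,180+(y-300)/6.25-.42)
qt=quad(t0,[PT(658,322),PT(492,348),PT(535,592),PT(704,570)]);W=np.array([onz('top',q,.010) for q in qt]);v=W[0]+W[1]-W[2]-W[3]
print('stand top',W.mean(0),np.linalg.norm(v)/2,np.linalg.norm(W[1]+W[2]-W[0]-W[3])/2,np.degrees(np.arctan2(v[1],v[0])))
W=np.array([onz('scene',O(*q),.010) for q in((88,510),(303,528),(355,268))]);print('stand scene',(W[0]+W[2])/2,np.linalg.norm(W[0]-W[1]),np.linalg.norm(W[1]-W[2]))
# brass plug/dowel detail
for nm,im,(x,y) in(('s0',s0,(236,172)),('s2',s,(236,172))):
    pass
big=lambda im,x,y,w,h:cv2.resize(np.clip(im[y:y+h,x:x+w]*1.7,0,255).astype('uint8'),(400,600),interpolation=cv2.INTER_CUBIC)
cv2.imwrite('pics/pz.png',np.hstack([big(s0,238,172,28,42),big(t0,365,182,28,42)]))
E
```

```text
hole a [249.7895 186.0692] [ 0.5489 -0.3095  0.1599]
front L [240.6897 188.3092] [ 0.5645 -0.3361  0.1599]
front R [259.1693 189.9892] [ 0.5574 -0.2743  0.1599]
plug [ 0.5336 -0.3127  0.1624]
pump front L,R [ 0.5683 -0.3382  0.074 ] [ 0.5596 -0.2793  0.074 ]
pump plug side [ 0.5694 -0.3078  0.062 ]
dowel foot [191.678  379.7051]
dowel tip [188.6772 365.8031]Traceback (most recent call last):
  File "<stdin>", line 13, in <module>
  File "h.py", line 35, in quad
    vx,vy,x,y=cv2.fitLine(np.array(pts,np.float32),cv2.DIST_HUBER,0,.01,.01).ravel(); L.append(np.cross([x,y,1],[x+vx,y+vy,1]))
              ~~~~~~~~~~~^^^^^^^^^^^^^^^^^^^^^^^^^^^^^^^^^^^^^^^^^^^^^^^^^^^
cv2.error: OpenCV(4.12.0) /io/opencv/modules/imgproc/src/linefit.cpp:618: error: (-215:Assertion failed) npoints2 >= 0 || npoints3 >= 0 in function 'fitLine'
```

```bash
python3 - <<'E'
from h import *
s0=(np.load('s.npy')+np.load('s1.npy'))/2; t0=(np.load('t.npy')+np.load('t1.npy'))/2
big=lambda im,x,y,w,h:cv2.resize(np.clip(im[y:y+h,x:x+w]*1.7,0,255).astype('uint8'),(400,600),interpolation=cv2.INTER_CUBIC)
cv2.imwrite('pics/pz.png',np.hstack([big(s0,238,172,28,42),big(t0,365,182,28,42)]))
E
```

```text
(no output)
```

View pics/pz.png

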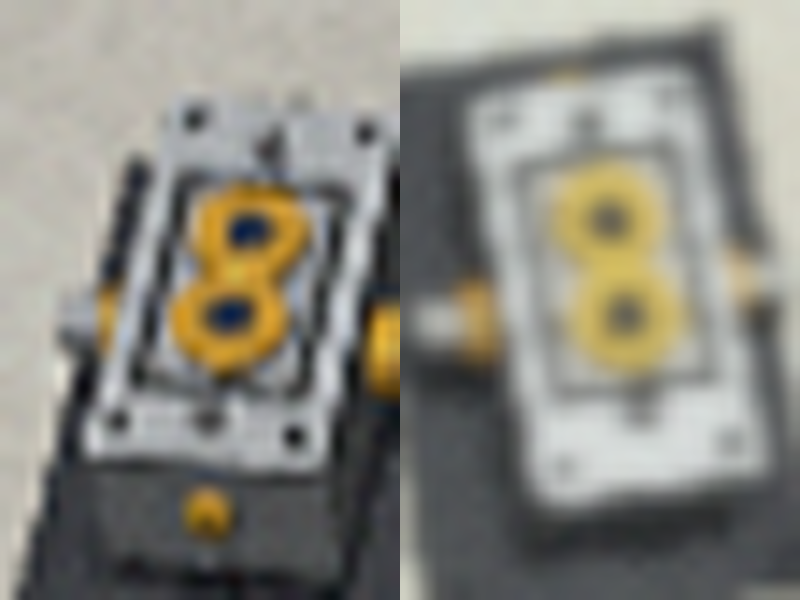

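Scene crop: screw holes at (118,420), (295,437), (195,118), (368,132), dowels near (210,415) and (270,148). Top crop: holes at (503,118), (675,97), (733,440), (562,465), dowels near (587,122) and (642,408).

```bash
python3 - <<'E'
from h import *
np.set_printoptions(precision=4,suppress=True)
k=14.286
S=lambda x,y:(238+x/k-.46,172+y/k-.46);T=lambda x,y:(365+(x-400)/k-.46,182+y/k-.46)
for n,F,Q,D,C in(('scene',S,[(118,420),(295,437),(368,132),(195,118)],[(210,412),(270,145)],[(85,455),(325,470),(395,105),(170,95)]),('top',T,[(675,97),(503,118),(562,465),(733,440)],[(587,122),(642,408)],[(690,65),(468,95),(535,508),(772,470)])):
    for Z in (Q,C):
        W=np.array([onz(n,F(*q),.074) for q in Z]); v=W[0]+W[1]-W[2]-W[3];w=W[1]+W[2]-W[0]-W[3]
        print(n,W.mean(0),'L %.4f W %.4f'%(np.linalg.norm(v)/2,np.linalg.norm(w)/2),np.degrees(np.arctan2(v[1],v[0])),np.degrees(np.arctan2(-w[0],w[1])))
    for z in(.074,.080): 
        A,B=[onz(n,F(*d),z) for d in D]; u=(A-B)/np.linalg.norm(A-B); print(' dowels',A,B,np.linalg.norm(A-B),'centre',B+u*.036,np.degrees(np.arctan2(u[1],u[0])))
E
```

```text
scene [ 0.5066 -0.3165  0.074 ] L 0.0940 W 0.0443 6.070463073196681 6.749325066477023
scene [ 0.5076 -0.3162  0.074 ] L 0.1119 W 0.0583 7.595057587473181 9.167508495575222
 dowels [ 0.5484 -0.3121  0.074 ] [ 0.4666 -0.3224  0.074 ] 0.08249287384876447 centre [ 0.5023 -0.3179  0.074 ] 7.119886948838036
 dowels [ 0.5522 -0.3102  0.08  ] [ 0.4708 -0.3203  0.08  ] 0.08207862960581823 centre [ 0.5065 -0.3159  0.08  ] 7.11988694883805
top [ 0.5074 -0.3167  0.074 ] L 0.0929 W 0.0454 5.5216459812174365 5.657814876342533
top [ 0.5063 -0.3161  0.074 ] L 0.1103 W 0.0609 6.22203814870562 6.450300560541271
 dowels [ 0.5497 -0.3115  0.074 ] [ 0.4729 -0.3206  0.074 ] 0.07736689622585194 centre [ 0.5086 -0.3164  0.074 ] 6.771637200173385
 dowels [ 0.5483 -0.3105  0.08  ] [ 0.4718 -0.3196  0.08  ] 0.07702003069644119 centre [ 0.5076 -0.3153  0.08  ] 6.771637200173371
```

carry_out --series '[{"hand":1,"tx":0.006,"ty":-0.0015,"tz":-0.05,"ax":0,"ay":0,"az":0},{"hand":1,"tx":0.006,"ty":-0.0015,"tz":-0.1,"ax":0,"ay":0,"az":0},{"hand":1,"tx":0.006,"ty":-0.0015,"tz":-0.125,"ax":0,"ay":0,"az":0},{"hand":1,"tx":0.006,"ty":-0.0015,"tz":-0.125,"ax":0,"ay":0,"az":0},{"hand":1,"tx":0.006,"ty":-0.0015,"tz":-0.125,"ax":0,"ay":0,"az":0},{"hand":1,"tx":0.006,"ty":-0.0015,"tz":-0.125,"ax":0,"ay":0,"az":0}]'

```text
time: 11.9
ee_pos: [0.5083, -0.3168, 0.291]
ee_rot: [[-0.994, -0.111, 0.002], [-0.111, 0.994, -0.001], [-0.002, -0.001, -1.0]]
ft_force: [-0.1, -0.5, -3.3]
opening: 0.0323
gripper_force: 81.0
```

carry_out --series '[{"hand":1,"tx":-0.002,"ty":0.001,"tz":-0.01,"ax":0,"ay":0,"az":0},{"hand":1,"tx":-0.002,"ty":0.001,"tz":-0.02,"ax":0,"ay":0,"az":0},{"hand":1,"tx":-0.002,"ty":0.001,"tz":-0.025,"ax":0,"ay":0,"az":0},{"hand":1,"tx":-0.002,"ty":0.001,"tz":-0.03,"ax":0,"ay":0,"az":0},{"hand":1,"tx":-0.002,"ty":0.001,"tz":-0.03,"ax":0,"ay":0,"az":0},{"hand":1,"tx":-0.002,"ty":0.001,"tz":-0.03,"ax":0,"ay":0,"az":0}]'

```text
time: 12.5
ee_pos: [0.507, -0.3161, 0.2777]
ee_rot: [[-0.994, -0.111, -0.0], [-0.111, 0.994, 0.0], [0.0, 0.0, -1.0]]
ft_force: [0.5, -1.0, -4.4]
opening: 0.032
gripper_force: 81.0
```

carry_out --series '[{"hand":1,"tx":0,"ty":0,"tz":-0.004,"ax":0,"ay":0,"az":0},{"hand":1,"tx":0,"ty":0,"tz":-0.008,"ax":0,"ay":0,"az":0},{"hand":1,"tx":0,"ty":0,"tz":-0.01,"ax":0,"ay":0,"az":0},{"hand":1,"tx":0,"ty":0,"tz":-0.01,"ax":0,"ay":0,"az":0},{"hand":1,"tx":0,"ty":0,"tz":-0.01,"ax":0,"ay":0,"az":0}]'

```text
time: 13.0
ee_pos: [0.507, -0.3162, 0.2738]
ee_rot: [[-0.994, -0.111, 0.0], [-0.111, 0.994, -0.0], [-0.0, -0.0, -1.0]]
ft_force: [0.5, -1.3, -3.7]
opening: 0.0324
gripper_force: 81.2
```

carry_out --series '[{"hand":1,"tx":0,"ty":0,"tz":-0.004,"ax":0,"ay":0,"az":0},{"hand":1,"tx":0,"ty":0,"tz":-0.008,"ax":0,"ay":0,"az":0},{"hand":1,"tx":0,"ty":0,"tz":-0.008,"ax":0,"ay":0,"az":0},{"hand":1,"tx":0,"ty":0,"tz":-0.008,"ax":0,"ay":0,"az":0}]'

```text
time: 13.4
ee_pos: [0.507, -0.3162, 0.271]
ee_rot: [[-0.994, -0.111, 0.0], [-0.111, 0.994, -0.0], [-0.0, -0.0, -1.0]]
ft_force: [-3.0, -1.3, 5.2]
opening: 0.0323
gripper_force: 81.9
```

carry_out --series '[{"hand":1,"tx":0,"ty":0,"tz":-0.004,"ax":0,"ay":0,"az":0},{"hand":1,"tx":0,"ty":0,"tz":-0.007,"ax":0,"ay":0,"az":0},{"hand":1,"tx":0,"ty":0,"tz":-0.007,"ax":0,"ay":0,"az":0},{"hand":1,"tx":0,"ty":0,"tz":-0.007,"ax":0,"ay":0,"az":0}]'

```text
time: 13.8
ee_pos: [0.507, -0.3162, 0.2687]
ee_rot: [[-0.994, -0.111, 0.0], [-0.111, 0.994, -0.001], [-0.0, -0.001, -1.0]]
ft_force: [-3.9, 1.1, 9.2]
opening: 0.0325
gripper_force: 82.9
```

carry_out --series '[{"hand":1,"tx":0,"ty":0,"tz":-0.004,"ax":0,"ay":0,"az":0},{"hand":1,"tx":0,"ty":0,"tz":-0.005,"ax":0,"ay":0,"az":0},{"hand":1,"tx":0,"ty":0,"tz":-0.005,"ax":0,"ay":0,"az":0},{"hand":1,"tx":0,"ty":0,"tz":-0.005,"ax":0,"ay":0,"az":0}]'

```text
time: 14.2
ee_pos: [0.5068, -0.3162, 0.2686]
ee_rot: [[-0.994, -0.111, 0.001], [-0.111, 0.994, -0.001], [-0.001, -0.001, -1.0]]
ft_force: [-10.0, 3.7, 23.9]
opening: 0.0325
gripper_force: 84.5
```

carry_out --series '[{"hand":1,"tx":-0.0015,"ty":0.0005,"tz":0,"ax":0,"ay":0,"az":0},{"hand":1,"tx":-0.0015,"ty":0.0005,"tz":0,"ax":0,"ay":0,"az":0},{"hand":1,"tx":-0.0015,"ty":0.0005,"tz":0,"ax":0,"ay":0,"az":0},{"hand":1,"tx":-0.0015,"ty":0.0005,"tz":0,"ax":0,"ay":0,"az":0}]'

```text
time: 14.6
ee_pos: [0.5067, -0.3161, 0.2687]
ee_rot: [[-0.994, -0.111, 0.002], [-0.111, 0.994, -0.001], [-0.002, -0.002, -1.0]]
ft_force: [-7.7, 4.2, 22.0]
opening: 0.0325
gripper_force: 84.2
```

```bash
python3 - <<'E'
from h import *
s=np.mean([grab('scene').astype(float) for _ in range(3)],0); t=grab('top')
big=lambda im,x,y,w,h,W,H:cv2.resize(np.clip(im[y:y+h,x:x+w]*1.8,0,255).astype('uint8'),(W,H),interpolation=cv2.INTER_CUBIC)
cv2.imwrite('pics/fit.png',np.hstack([big(s,230,160,48,72,400,600),np.vstack([big(t,200,120,120,90,400,300),big(s,200,120,240,180,400,300)])]))
print(arm.sense()['ft_force'],arm.sense()['time'])
E
```

```text
[-8.62107407  4.09227268 22.72586123] 14.8
```

View pics/fit.png

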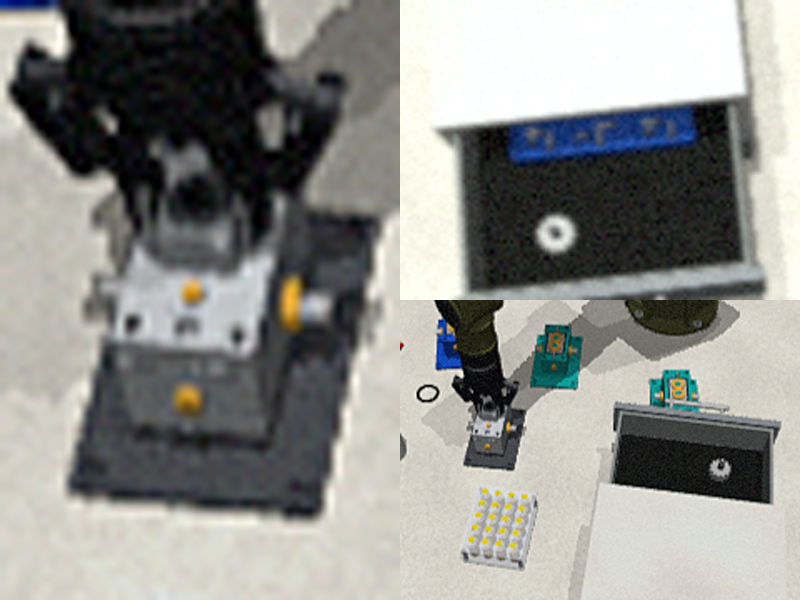

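The picture shows the cover seated, its front face continuous with the pump body, and plug above plug at crop (192,292) and (187,398). The drawer is still out with the gear upright in it. The hard stop came at the height I computed for flush, so I'm handing in.

```bash
python3 -c "
from bench import sign_off
print(sign_off())"
```

```text
the job is handed in; nothing more can be done
None
```

The drawer is out at its stop, and the pump cover is on its dowels the right way round, held pressed against the springs with about 26 N; I handed the job in, but it returned no verdict, so flushness rests on the hard stop at the computed height and the last scene picture.

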